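Ready the bench scale for weighing

ROBOT

A 6-joint arm with a two-finger parallel gripper is mounted at the origin on the work surface. World frame = base frame: x ahead of the robot, y to its left, z up, the work surface at z = 0. Lengths are in m, angles in degrees, forces in N, time in s.
With the tool pointing down it reaches from about 0.375 to 0.9 m from the base axis. Payload 3.1 kg.
Tool frame: the origin (TCP) lies at the very end of the fingers, on their centre line; the grasp point (between the pads) lies behind it (bot.grip_depth is the z of the grasp point in the tool frame, in m); z points along the fingers, y is the direction in which the jaws open and shut (so a half turn about z gives the same grasp; the last joint's range is limited). The gripper opens to 87 mm and grips with 3 to 60 N. Pads are 19 mm wide; open, the fingers measure 117 mm over their backs; the gripper's body (75 mm by 190 mm) begins 51 mm behind the grasp point.
Start: joints at [56.408, 30.224, 82.088, -0, 67.689, -10.227], TCP at [0.248, 0.574, 0.223] pointing down, gripper open.
Joint ranges: [-176.69, 176.69], [-43.24, 126.21], [12.49, 139.97], [-82, 262], [0, 151.66], [-163.58, 163.58]. Speed limits (degrees/s): [159.86, 159.86, 180, 180, 180, 180].

INTERFACE

Orientations are given as a 3x3 rotation matrix whose columns are the frame's x, y, z axes.
In Python, from rig import bot, vision gives the robot as it stands. The module is installed in compiled form; this text tells all that it offers.
- The arm moves only by the shell command python3 -m jog 'ROWS'. ROWS is JSON, a list of rows, each a list of 3 entries, a list of its own where there are three numbers: the shift along the tool's x, y, z in mm, then the turn, a rotation vector about the tool's x, y, z in degrees, then the closure, from 0 (fully open) to 1 (shut). In form: [[[dx, dy, dz], [wx, wy, wz], fingers], ...]. A call has 1 to 12 rows; each row is the pose to reach, as a shift and turn from the pose commanded when the call began, along the tool's axes at that moment; what a row does not reach only later rows make up. A row lasts 1/12 s, in which the tool goes at most 41.7 mm and 7.16 degrees, less where a joint would pass 70% of its speed; a pose out of reach is approached as far as the arm can. A call with a gripper value outside its range is refused whole. The fingers move at their own pace and stop on an object; the grip force is fixed at half the most. Time passes only in rows, so rows that repeat a pose let the fingers close. It gives the time, the measured TCP pose, the force and the opening at its end, in the units of the state.
- bot.read_state(): the state, without advancing time (a new reading comes with each control period).
- vision.capture(name): name is "scene" or "top"; returns the picture (420x560x3 uint8, red, green, blue); there is no depth.
- vision.camera_info(name): a dict with "intrinsics" (3x3 intrinsics, pixels), "camera_from_world" (4x4, takes a point from world to camera coordinates). Camera axes: x right, y up, looking along -z (the intrinsics and any distortion apply to the point x, -y, -z); pixel columns grow to the right and rows downward; lengths in m; the calibration is good to about 2 mm. A picture is of the moment at which its call begins. camera_info takes no time and is no camera call.
- bot.hand_in(): hands the job in, once; it reports no verdict.
The state is a dict: "time_s": time; "joint_positions": joint angles; "qvel": joint speeds; "tau": joint torques, N m; "position": TCP position; "tcp_rot": TCP orientation; "force": force on the tool from outside, world axes, zero at the start; "moment": the same for the moment, N m; "opening": opening from 0.0 (shut) to 1.0 (fully open).
Only numpy, scipy, OpenCV 4.12 (cv2) and the standard library are available. Lean on these libraries where they do the work, as an engineer would, in place of code of your own. Each camera call takes 0.05 s, during which the arm holds its last target. There are 200 camera calls.

TASK

Get the bench scale ready to weigh into the bowl that stands on it: with a fingertip lightly tap its round power key, then the square units key right beside it, then the wide tare key at the other end of the row, pressing each key well down and letting it come back up before the next. Do not press the other square key between them, shift or lift the scale, touch the bowl, or disturb the mug, jar and spatula around it.

Things in the scene. Friction and masses are not known exactly. Their poses are not given: they have to be found in the camera images.
- scale: white bench scale, loose, 2.8 kg on rubber feet, 327 x 250 x 71 mm high; origin on the table under it, x to its back, y to its left seen from its front, z up; front (-x) towards the robot. Steel platter (top z 71 mm) from x -70 to +130 mm. Before it a console, 15 deg slope, z 63 mm at x -84 falling to 36 at x -186: display at the back, one row of 4 white keys in front, tops at x -154, z 52 mm
- key_power (a joint): the round power key, 28 mm across, far left of the row (scale y +86 mm), marked with a broken ring and a bar: stands 7 mm proud of the console, 24 mm or more from its neighbours; slides square into the face, 0 = up, 0.005 m = full down; springs back; 1 N starts it, 3.6 N gives 3 mm (registers), 5.4 N full down on its stop
- power_top (a point): centre of the top face of the power key; moves with the key; z axis = outward normal of the key top (15 degrees off vertical, leaning to the scale's front), y axis = along the row of keys towards the power key
- key_units (a joint): the square units key, 26 mm, second from the left (y +34 mm), marked with two opposed arrows: stands 7 mm proud of the console, 24 mm or more from its neighbours; slides square into the face, 0 = up, 0.005 m = full down; springs back; 1 N starts it, 3.6 N gives 3 mm (registers), 5.4 N full down on its stop
- units_top (a point): centre of the top face of the units key; moves with the key; z axis = outward normal of the key top (15 degrees off vertical, leaning to the scale's front), y axis = along the row of keys towards the power key
- key_tare (a joint): the wide tare key, 26 x 40 mm, far right of the row (y -76 mm), marked with a long bar under a short crossed one: stands 7 mm proud of the console, 24 mm or more from its neighbours; slides square into the face, 0 = up, 0.005 m = full down; springs back; 1 N starts it, 3.6 N gives 3 mm (registers), 5.4 N full down on its stop
- tare_top (a point): centre of the top face of the tare key; moves with the key; z axis = outward normal of the key top (15 degrees off vertical, leaning to the scale's front), y axis = along the row of keys towards the power key
- key_hold (a joint): the square hold key, 26 mm, third from the left (y -16 mm), marked with two bars; not to be pressed: stands 7 mm proud of the console, 24 mm or more from its neighbours; slides square into the face, 0 = up, 0.005 m = full down; springs back; 1 N starts it, 3.6 N gives 3 mm (registers), 5.4 N full down on its stop
- bowl: white ceramic bowl, 120 mm across, 50 mm high, 0.2 kg, loose on the platter, rim 121 mm above the table; origin at the centre of its underside, z up
- jar: lidded glaze jar, 72 mm across, 105 mm high, standing beside the scale; origin at the centre of its underside
- mug: terracotta mug, 80 mm across without its handle, 85 mm high, standing beside the scale; origin at the centre of its underside
- spatula: spatula with a wooden handle and flat steel blade, 210 mm long, lying on the table in front of the scale; origin under its middle, x axis along it
There are look-alikes about, which are no part of the job. Leave any green or yellow look-alike of the mug alone.

How it is judged (in metres and radians):
On the way, in this order (a step that is already met when the one before it is completed fails the run):
1. the power key is pressed down by the fingers, at least 3 mm, with the other keys up (value of joint key_power above 0.003 m and contact force between the fingers and scale above 0.3 N and value of joint each of key_units, key_tare, key_hold below 0.0015 m), for 0.05 s.
2. the units key is pressed down by the fingers, at least 3 mm, with the other keys up (value of joint key_units above 0.003 m and contact force between the fingers and scale above 0.3 N and value of joint each of key_power, key_tare, key_hold below 0.0015 m), for 0.05 s.
3. the tare key is pressed down by the fingers, at least 3 mm, with the other keys up (value of joint key_tare above 0.003 m and contact force between the fingers and scale above 0.3 N and value of joint each of key_power, key_units, key_hold below 0.0015 m), for 0.05 s.
At the end, for the whole second after the job is handed in: power, units, tare were pressed in that order, each 3 mm down or more with the others up; all keys are back up (1 mm); the scale stands level, at rest, within 10 mm of its start, the bowl at rest on it; bowl, mug, jar and spatula within 15 mm of their start, the first three upright (value of joint each of key_power, key_units, key_tare, key_hold below 0.001 m and not (distance of scale from where it was at the start of the episode above 0.01 m) and angle between scale's own z axis and vertical below 0.03 rad and linear speed of each of scale, bowl below 0.01 m/s and not (distance of bowl from where it was at the start of the episode above 0.015 m) and not (distance of jar from where it was at the start of the episode above 0.015 m) and not (distance of mug from where it was at the start of the episode above 0.015 m) and not (distance of spatula from where it was at the start of the episode above 0.015 m) and angle between each of bowl, jar, mug's own z axis and vertical below 0.1 rad and z of bowl in the frame of scale above 0.066 m); the robot touches nothing.
It fails at once if a key or any part of the scale is pressed harder than 20 N (contact force between any of the fingers, the arm and scale above 20 N).
It fails at once if the hold key is pressed, or two keys are down together (more than 2 mm) (value of joint key_hold above 0.002 m or value of joint each of key_power, key_units above 0.002 m or value of joint each of key_units, key_tare above 0.002 m or value of joint each of key_power, key_tare above 0.002 m).
It fails at once if the scale is shifted or lifted by more than 10 mm, or tipped (distance of scale from where it was at the start of the episode above 0.01 m or angle between scale's own z axis and vertical above 0.06 rad).
It fails at once if the bowl is touched or displaced (contact force between any of the fingers, the arm and bowl above 0.5 N or distance of bowl from where it was at the start of the episode above 0.015 m).
It fails at once if the mug, jar or spatula is displaced by more than 15 mm (distance of any of jar, mug, spatula from where it was at the start of the episode above 0.015 m).
It also fails if it takes over 42 s, if anything falls off the work surface, if the arm or the gripper's body presses on something with over 40 N, if the wrist force passes 120 N, or if a joint passes its speed limit or range.

## Working session

There is one attempt and no reset: what is moved stays moved. The work goes in short steps, Python scripts to look and compute and a shell command to move; the robot and the scene stay as the last step left them, time stands still between calls to the robot, and variables do not carry over. Pictures are saved under pics/ and viewed, about 8 in all and at most 12, crops included, and the job is handed in when it is done.

```bash
mkdir -p pics; python3 - <<'E'
from rig import bot, vision
import cv2
for n in("scene","top"):
    im=vision.capture(n); cv2.imwrite(f"pics/{n}0.png",im[:,:,::-1])
    i=vision.camera_info(n); print(i)
s=bot.read_state();print(s["time_s"],s["position"],s["tcp_rot"],s["force"],bot.grip_depth)
E
```

```text
{'intrinsics': array([[497.55948509,   0.        , 282.92951428],
       [  0.        , 497.55948509, 205.46350313],
       [  0.        ,   0.        ,   1.        ]]), 'camera_from_world': array([[-0.73775817,  0.67495246, -0.01233112,  0.39824579],
       [-0.58010245, -0.62452863,  0.52291982,  0.27808653],
       [ 0.34524488,  0.39294168,  0.85229268, -1.5187569 ],
       [ 0.        ,  0.        ,  0.        ,  1.        ]])}
{'intrinsics': array([[434.78425343,   0.        , 288.1580593 ],
       [  0.        , 434.78425343, 214.15860019],
       [  0.        ,   0.        ,   1.        ]]), 'camera_from_world': array([[-0.00334193, -0.99993019, -0.01133367,  0.00975507],
       [ 0.98111225, -0.00547069,  0.19336192, -0.57963912],
       [-0.19341043, -0.0104734 ,  0.98106203, -0.96207224],
       [ 0.        ,  0.        ,  0.        ,  1.        ]])}
0.1 [0.24747547 0.57321202 0.2216666 ] [[-9.17996866e-01  3.96586212e-01 -1.06349580e-03]
 [ 3.96587502e-01  9.17995470e-01 -1.63397063e-03]
 [ 3.28274110e-04 -1.92174906e-03 -9.99998100e-01]] [ 0.44625252 -0.26400344  0.09317361] -0.0187
```

View pics/scene0.png

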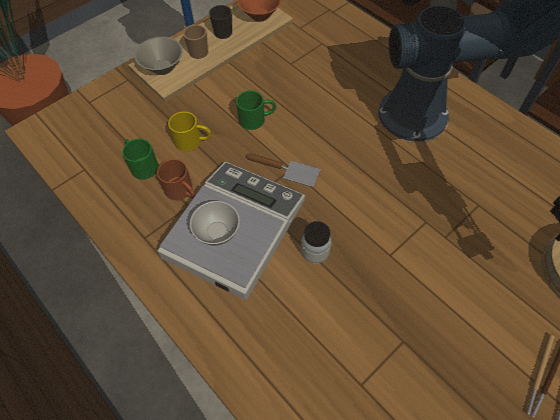

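View pics/top0.png

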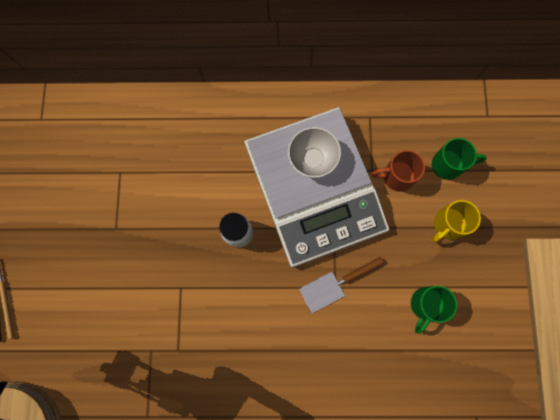

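The top view shows the power key at about (302,248), units (322,240), hold (343,232) and tare (366,223). The jar is at (236,230), the spatula in front at (340,283), and the bowl at (315,153). In the scene view the keys lie at about (287,196) power through (234,173) tare.

```bash
cat > h.py <<'E'
import cv2,numpy as np
from rig import vision
def ray(n,u,v):
    i=vision.camera_info(n);K=i["intrinsics"];T=i["camera_from_world"];R=T[:3,:3]
    d=np.linalg.inv(K)@[u,v,1]; d=R.T@(d*[1,-1,-1]); return -R.T@T[:3,3],d
def plane(n,u,v,z):
    c,d=ray(n,u,v); return c+d*(z-c[2])/d[2]
def tri(a,b):
    A=np.zeros((3,3));y=np.zeros(3)
    for c,d in(a,b):
        d=d/np.linalg.norm(d);P=np.eye(3)-np.outer(d,d);A+=P;y+=P@c
    return np.linalg.solve(A,y)
E
python3 - <<'E'
import cv2,numpy as np
from h import *
guess={"top":[(302,248),(322,240),(343,232),(366,223)],"scene":[(287,196),(270,189),(253,182),(234,173)]}
res={}
for n in guess:
    im=cv2.imread(f"pics/{n}0.png");g=cv2.cvtColor(im,cv2.COLOR_BGR2GRAY)
    res[n]=[]
    m=(g>130).astype(np.uint8)
    m=cv2.morphologyEx(m,cv2.MORPH_CLOSE,np.ones((3,3)))
    k,l,st,ce=cv2.connectedComponentsWithStats(m,connectivity=4)
    for q in guess[n]:
        c=[j for j in range(1,k) if 30<st[j,4]<500]
        j=min(c,key=lambda j:np.hypot(*(ce[j]-q)))
        r=cv2.minAreaRect(np.argwhere(l==j)[:,::-1].astype(np.float32))
        res[n].append(r[0]);print(n,q,ce[j].round(1),st[j],np.round(r[0],1),np.round(r[1],1),plane(n,*r[0],.052).round(4))
for a,b in zip(res["top"],res["scene"]):print(tri(ray("top",*a),ray("scene",*b)).round(4))
P=np.array([plane("top",*a,.052) for a in res["top"]]);print(np.diff(P[:,:2],axis=0),np.linalg.norm(np.diff(P,axis=0),axis=1))
a=cv2.imread("pics/top0.png")[195:285,225:415];b=cv2.imread("pics/scene0.png")[145:235,200:390]
cv2.imwrite("pics/crop.png",np.vstack([cv2.resize(x,None,fx=3.3,fy=3.3,interpolation=cv2.INTER_CUBIC) for x in(a,b)]))
E
```

```text
top (302, 248) [301.3 247.6] [296 242  12  12 114] [301.5 247.5] [11. 11.] [ 0.5016 -0.0234  0.052 ]
top (322, 240) [322.  239.9] [316 234  13  13 124] [322.1 239.8] [11.1 11.1] [ 0.5194 -0.0715  0.052 ]
top (343, 232) [342.  232.1] [336 226  13  13 123] [341.9 232.2] [11.1 11.1] [ 0.537  -0.1179  0.052 ]
top (366, 223) [365.8 223.3] [357 216  19  16 192] [365.7 223.3] [11.1 17.1] [ 0.5578 -0.1742  0.052 ]
scene (287, 196) [286.9 195. ] [282 192  10   7  50] [286.5 195. ] [6. 9.] [ 0.5044 -0.0238  0.052 ]
scene (270, 189) [269.4 187.4] [264 184  12   8  62] [269.4 187.3] [10.2  6.7] [ 0.5214 -0.0726  0.052 ]
scene (253, 182) [253.1 180.6] [247 177  12   8  50] [252.8 180.3] [10.2  6.7] [ 0.5389 -0.1199  0.052 ]
scene (234, 173) [233.5 172.2] [226 168  16  10  93] [233.4 172.1] [14.6  6.7] [ 0.5598 -0.1761  0.052 ]
[ 0.5026 -0.0243  0.0493]
[ 0.5203 -0.0724  0.0507]
[ 0.538  -0.1191  0.0514]
[ 0.5588 -0.1754  0.0512]
[[ 0.01774828 -0.04804249]
 [ 0.01762569 -0.04645339]
 [ 0.0207917  -0.0562514 ]] [0.05121603 0.04968483 0.05997095]
```

View pics/crop.png

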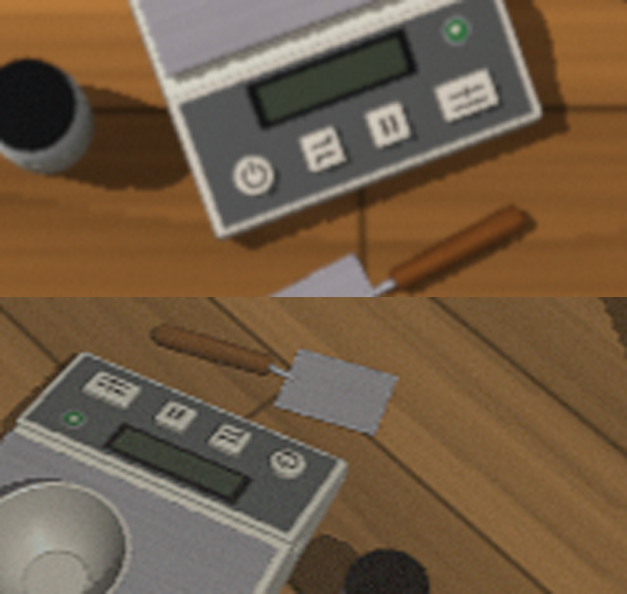

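```bash
cat >> h.py <<'E'
from rig import bot
from scipy.spatial.transform import Rotation as Ro
K={"power":[.5021,-.0238,.052],"units":[.5199,-.0720,.052],"hold":[.5375,-.1186,.052],"tare":[.5583,-.1748,.052]}
yd=np.array(K["power"])-K["tare"];ys=yd/np.linalg.norm(yd);xs=np.cross(ys,[0,0,1])
zt=-(np.cos(np.radians(15))*np.array([0,0,1])-np.sin(np.radians(15))*xs)
RT=np.c_[np.cross(ys,zt),ys,zt]
def go(k,h):
    s=bot.read_state();R=np.array(s["tcp_rot"]);p=np.array(s["position"])
    t=np.array(K[k])-zt*h/1000
    print("t",s["time_s"],"shift",(R.T@(t-p)*1000).round(1),"turn",Ro.from_matrix(R.T@RT).as_rotvec(degrees=True).round(2),"F along n",-np.dot(s["force"],zt).round(2),np.round(s["force"],2))
    e=RT.T@(p-np.array(K[k]));print("rel to key (tool axes mm)",(e*1000).round(1),"open",s["opening"],"q",np.round(s["joint_positions"],1))
E
python3 -c "
from h import *
go('power',80);print(RT.round(3));print(plane('top',236,226,.105),plane('top',315,150,.121))"
```

```text
t 0.1 shift [-455.6 -461.2   93.1] turn [ -5.83 -14.32 -43.51] F along n 0.01 [ 0.45 -0.26  0.09]
rel to key (tool axes mm) [ -14.6  648.3 -171.8] open 0.9989328872727067 q [ 56.4  30.3  82.1  -0.   67.7 -10.2]
[[-0.905 -0.349  0.243]
 [-0.337  0.937  0.09 ]
 [-0.259  0.    -0.966]]
[0.54398434 0.12258681 0.105     ] [ 0.71418218 -0.05456532  0.121     ]
```

```bash
python3 -m jog '[[[-455,-461,93],[-5.8,-14.3,-43.5],1],[[-455,-461,93],[-5.8,-14.3,-43.5],1],[[-455,-461,93],[-5.8,-14.3,-43.5],1],[[-455,-461,93],[-5.8,-14.3,-43.5],1],[[-455,-461,93],[-5.8,-14.3,-43.5],1],[[-455,-461,93],[-5.8,-14.3,-43.5],1],[[-455,-461,93],[-5.8,-14.3,-43.5],1],[[-455,-461,93],[-5.8,-14.3,-43.5],1],[[-455,-461,93],[-5.8,-14.3,-43.5],1],[[-455,-461,93],[-5.8,-14.3,-43.5],1],[[-455,-461,93],[-5.8,-14.3,-43.5],1],[[-455,-461,93],[-5.8,-14.3,-43.5],1]]'; python3 -c "
from h import *
go('power',80)"
```

```text
time_s: 1.1
position: [0.4239, 0.1204, 0.1527]
tcp_rot: [[-0.905, -0.349, 0.243], [-0.336, 0.937, 0.091], [-0.26, 0.001, -0.966]]
force: [0.9, 0.3, 0.5]
opening: 0.172
t 1.1 shift [   3.8 -162.4   23.1] turn [ 0.04  0.07 -0.02] F along n 0.25 [0.88 0.29 0.51]
rel to key (tool axes mm) [  -3.9  162.4 -103.2] open 0.17247990044229547 q [  -3.1   19.6  123.    14.7   24.2 -126.2]
```

```bash
python3 -m jog '[[[4,-40,8],[0,0,0],1],[[4,-80,15],[0,0,0],1],[[4,-120,23],[0,0,0],1],[[4,-162,23],[0,0,0],1],[[4,-162,43],[0,0,0],1],[[4,-162,63],[0,0,0],1],[[4,-162,73],[0,0,0],1],[[4,-162,83],[0,0,0],1],[[4,-162,83],[0,0,0],1],[[4,-162,83],[0,0,0],1]]'; python3 -c "
from h import *
go('power',10)
cv2.imwrite('pics/a.png',np.vstack([cv2.resize(vision.capture('top')[180:290,220:420,::-1],None,fx=2.7,fy=2.7),cv2.resize(vision.capture('scene')[130:240,180:380,::-1],None,fx=2.7,fy=2.7)]))"
```

```text
time_s: 1.93
position: [0.4964, -0.0232, 0.0711]
tcp_rot: [[-0.906, -0.349, 0.242], [-0.336, 0.937, 0.092], [-0.259, 0.002, -0.966]]
force: [-1.0, -0.1, 0.8]
opening: 0.011
t 1.9333 shift [-0.  -2.6  9.7] turn [ 0.11 -0.01 -0.04] F along n 1.06 [-1.03 -0.09  0.84]
rel to key (tool axes mm) [  0.    2.6 -19.7] open 0.011086535832419003 q [ -22.    33.5  118.    30.9   20.1 -160.7]
```

View pics/a.png

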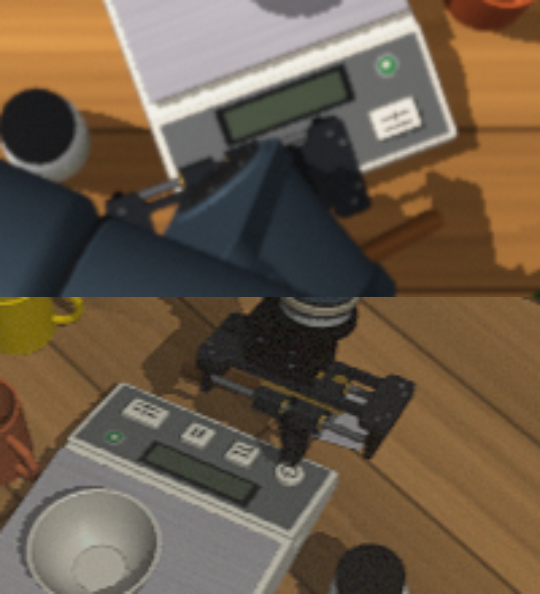

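Finger sits over the power key (lower half, finger at about (290,460)). Joint 6 is near its limit, though, so I'll rise and flip the tool half a turn first.

```bash
python3 -m jog '[[[0,0,-40],[0,0,0],1],[[0,0,-60],[0,0,7],1],[[0,0,-60],[0,0,14],1],[[0,0,-60],[0,0,21],1],[[0,0,-60],[0,0,28],1],[[0,0,-60],[0,0,35],1],[[0,0,-60],[0,0,42],1],[[0,0,-60],[0,0,49],1],[[0,0,-60],[0,0,56],1],[[0,0,-60],[0,0,63],1],[[0,0,-60],[0,0,70],1],[[0,0,-60],[0,0,77],1]]'; python3 -m jog '[[[0,0,0],[0,0,7],1],[[0,0,0],[0,0,14],1],[[0,0,0],[0,0,21],1],[[0,0,0],[0,0,28],1],[[0,0,0],[0,0,35],1],[[0,0,0],[0,0,42],1],[[0,0,0],[0,0,49],1],[[0,0,0],[0,0,56],1],[[0,0,0],[0,0,63],1],[[0,0,0],[0,0,70],1],[[0,0,0],[0,0,77],1],[[0,0,0],[0,0,84],1]]'; sed -i 's/^RT=.*/RT=np.c_[-np.cross(ys,zt),-ys,zt]/' h.py;  python3 -c "
from h import *
go('power',20)"
```

```text
time_s: 3.03
position: [0.4822, -0.0288, 0.1305]
tcp_rot: [[-0.539, 0.806, 0.245], [0.841, 0.534, 0.091], [-0.057, 0.254, -0.965]]
force: [0.0, -0.5, -0.0]
opening: 0.006
time_s: 4.03
position: [0.4822, -0.0288, 0.1305]
tcp_rot: [[0.746, 0.62, 0.245], [0.619, -0.78, 0.091], [0.247, 0.084, -0.965]]
force: [0.3, 0.8, 0.3]
opening: 0.002
t 4.0333 shift [-1.5  1.9 61.1] turn [ 0.04 -0.12 18.67] F along n 0.12 [0.33 0.76 0.27]
rel to key (tool axes mm) [  0.6  -2.3 -81.1] open 0.002120642787669674 q [-23.5  25.2 117.6  22.6  28.    8.2]
```

```bash
python3 -m jog '[[[-1.5,2,10],[0,0,7],1],[[-1.5,2,20],[0,0,14],1],[[-1.5,2,40],[0,0,18.7],1],[[-1.5,2,55],[0,0,18.7],1],[[-1.5,2,65],[0,0,18.7],1],[[-1.5,2,71],[0,0,18.7],1],[[-1.5,2,73],[0,0,18.7],1],[[-1.5,2,73],[0,0,18.7],1],[[-1.5,2,73],[0,0,18.7],1]]'; python3 -c "
from h import *
go('power',0)"
```

```text
time_s: 4.78
position: [0.5002, -0.0247, 0.0595]
tcp_rot: [[0.903, 0.353, 0.244], [0.342, -0.935, 0.091], [0.261, 0.001, -0.965]]
force: [-0.2, -0.0, 0.4]
opening: 0.007
t 4.7833 shift [ 0.1 -0.1  7.7] turn [-0.01 -0.1   0.29] F along n 0.47 [-0.23 -0.03  0.43]
rel to key (tool axes mm) [-0.1  0.1 -7.7] open 0.006891137226882593 q [-22.   35.1 117.9  33.4  18.6  16.3]
```

```bash
f(){ python3 -c "
from h import *
go('power',0)" | sed 's/open.*//'; }
python3 -m jog '[[[0,0,4],[0,0,0],1],[[0,0,8],[0,0,0],1],[[0,0,10],[0,0,0],1],[[0,0,10],[0,0,0],1]]'>/dev/null; f
python3 -m jog '[[[0,0,1],[0,0,0],1],[[0,0,1],[0,0,0],1]]'>/dev/null; f
```

```text
t 5.1167 shift [-0.1 -0.4 -2.9] turn [-0.01 -0.11  0.26] F along n 2.93 [-0.11 -0.58  2.95]
rel to key (tool axes mm) [0.1 0.4 2.9] 
t 5.2833 shift [-0.1 -0.4 -3.7] turn [ 0.   -0.11  0.27] F along n 4.1 [0.76 0.   4.44]
rel to key (tool axes mm) [0.1 0.4 3.7]
```

```bash
f(){ python3 -c "
from h import *
go('power',0)" | sed 's/open.*//'; }
python3 -m jog '[[[0,0,0.8],[0,0,0],1],[[0,0,0.8],[0,0,0],1]]'>/dev/null; f
python3 -m jog '[[[0,0,0.4],[0,0,0],1],[[0,0,0.4],[0,0,0],1]]'>/dev/null; f
```

```text
t 5.45 shift [-0.1 -0.4 -4.5] turn [ 0.   -0.11  0.27] F along n 5.24 [0.81 0.13 5.64]
rel to key (tool axes mm) [0.1 0.4 4.5] 
t 5.6167 shift [-0.1 -0.4 -4.8] turn [ 0.01 -0.12  0.27] F along n 5.33 [ 0.53 -0.04  5.65]
rel to key (tool axes mm) [0.1 0.4 4.8]
```

Power is fully down (5.3 N). I'll lift and move across to units.

```bash
python3 -m jog '[[[0,0,-10],[0,0,0],1],[[0,0,-30],[0,0,0],1],[[0,25,-30],[0,0,0],1],[[0,50.5,-30],[0,0,0],1],[[0,50.5,-30],[0,0,0],1],[[0,50.5,-30],[0,0,0],1]]'; python3 -c "
from h import *
go('units',8)"
```

```text
time_s: 6.12
position: [0.5138, -0.0746, 0.0758]
tcp_rot: [[0.904, 0.352, 0.243], [0.34, -0.936, 0.091], [0.26, 0.0, -0.966]]
force: [-0.7, 1.2, -0.1]
opening: -0.0
t 6.1167 shift [ 0.2 -0.3 16.7] turn [-0.03 -0.06  0.18] F along n -0.01 [-0.68  1.19 -0.07]
rel to key (tool axes mm) [ -0.2   0.3 -24.7] open -0.00031148846579182184 q [-27.4  33.7 114.3  27.9  24.3  17.3]
```

```bash
f(){ python3 -c "
from h import *
go('units',0)" | sed 's/open.*//'; }
python3 -m jog '[[[0,0,10],[0,0,0],1],[[0,0,20],[0,0,0],1],[[0,0,24],[0,0,0],1],[[0,0,27],[0,0,0],1],[[0,0,28],[0,0,0],1],[[0,0,28],[0,0,0],1]]'>/dev/null; f
python3 -m jog '[[[0,0,0.7],[0,0,0],1],[[0,0,0.7],[0,0,0],1]]'>/dev/null; f
```

```text
t 6.6167 shift [ 1.1  2.6 -3.6] turn [-0.23  0.07  0.3 ] F along n 3.99 [-4.25  0.16  3.08]
rel to key (tool axes mm) [-1.1 -2.6  3.6] 
t 6.7833 shift [ 0.8  2.3 -3.7] turn [-0.2   0.02  0.28] F along n 4.12 [-3.96  0.97  3.37]
rel to key (tool axes mm) [-0.8 -2.3  3.7]
```

Unexpected sideways force and deflection, so I'll look before going on.

```bash
python3 -c "
from h import *
go('units',0);print(bot.read_state()['moment'])
cv2.imwrite('pics/b.png',np.vstack([cv2.resize(vision.capture('top')[180:330,200:420,::-1],None,fx=2.4,fy=2.0),cv2.resize(vision.capture('scene')[110:240,180:380,::-1],None,fx=2.64,fy=2.2)]))"
```

```text
t 6.7833 shift [ 0.8  2.3 -3.7] turn [-0.2   0.02  0.28] F along n 4.12 [-3.96  0.97  3.37]
rel to key (tool axes mm) [-0.8 -2.3  3.7] open 0.007697978529047204 q [-26.5  37.3 114.2  31.9  21.2  13.6]
[0.16026866 0.88525661 0.13152463]
```

View pics/b.png

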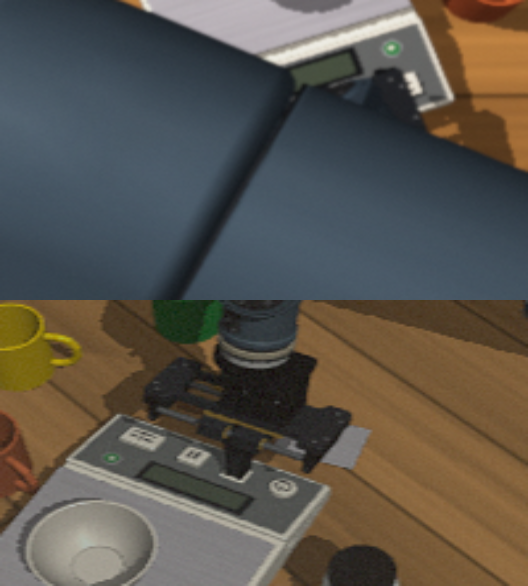

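Finger is on the units key (about (237,470)), with hold and power both clear. The tangential load looks like friction from landing before the arm had settled. I'll press slightly deeper.

```bash
f(){ python3 -c "
from h import *
go('units',0)" | sed 's/open.*//'; }
python3 -m jog '[[[0,0,0.8],[0,0,0],1],[[0,0,0.8],[0,0,0],1]]'>/dev/null; f
python3 -m jog '[[[0,0,0.5],[0,0,0],1],[[0,0,0.5],[0,0,0],1],[[0,0,0.5],[0,0,0],1]]'>/dev/null; f
```

```text
t 7.05 shift [ 0.1  1.4 -4.5] turn [-0.11 -0.05  0.27] F along n 5.64 [-3.91  1.64  5.01]
rel to key (tool axes mm) [-0.1 -1.4  4.5] 
t 7.3 shift [ 0.2  1.4 -4.8] turn [-0.1  -0.05  0.27] F along n 7.72 [-4.37  2.14  7.1 ]
rel to key (tool axes mm) [-0.2 -1.4  4.8]
```

```bash
python3 -m jog '[[[0,0,-10],[0,0,0],1],[[0,0,-35],[0,0,0],1],[[0,20,-35],[0,0,0],1],[[0,45,-35],[0,0,0],1],[[0,70,-35],[0,0,0],1],[[0,90,-35],[0,0,0],1],[[0,109.5,-35],[0,0,0],1],[[0,109.5,-35],[0,0,0],1],[[0,109.5,-35],[0,0,0],1]]'; python3 -c "
from h import *
go('tare',8)"
```

```text
time_s: 8.05
position: [0.5526, -0.1785, 0.0812]
tcp_rot: [[0.903, 0.351, 0.246], [0.34, -0.936, 0.089], [0.262, 0.004, -0.965]]
force: [-0.9, 0.6, 0.4]
opening: 0.005
t 8.05 shift [-1.2 -1.6 21.9] turn [ 0.17 -0.17  0.19] F along n 0.58 [-0.91  0.65  0.44]
rel to key (tool axes mm) [  1.2   1.5 -29.9] open 0.004624225526541556 q [-35.6  35.9 104.3  23.2  33.1  15. ]
```

```bash
f(){ python3 -c "
from h import *
go('tare',0)" | sed 's/open.*//'; }
python3 -m jog '[[[-1,-1.5,10],[0,0,0],1],[[-1,-1.5,18],[0,0,0],1],[[-1,-1.5,22],[0,0,0],1],[[-1,-1.5,22],[0,0,0],1],[[-1,-1.5,22],[0,0,0],1],[[-1,-1.5,22],[0,0,0],1]]'>/dev/null; f
python3 -m jog '[[[0,0,4],[0,0,0],1],[[0,0,7],[0,0,0],1],[[0,0,9],[0,0,0],1],[[0,0,10],[0,0,0],1],[[0,0,10],[0,0,0],1],[[0,0,10],[0,0,0],1]]'>/dev/null; f
```

```text
t 8.55 shift [0.5 3.  7.7] turn [-0.07 -0.05  0.3 ] F along n 0.42 [0.06 0.42 0.49]
rel to key (tool axes mm) [-0.5 -3.  -7.7] 
t 9.05 shift [ 0.5  2.4 -2. ] turn [-0.03 -0.08  0.27] F along n 2.82 [-0.36 -0.48  2.78]
rel to key (tool axes mm) [-0.5 -2.4  2. ]
```

```bash
f(){ python3 -c "
from h import *
go('tare',0)" | sed 's/open.*//'; }
python3 -m jog '[[[0,0,1.5],[0,0,0],1],[[0,0,1.5],[0,0,0],1]]'>/dev/null; f
python3 -m jog '[[[0,0,1],[0,0,0],1],[[0,0,1],[0,0,0],1],[[0,0,1],[0,0,0],1]]'>/dev/null; f
```

```text
t 9.2167 shift [ 0.4  2.4 -3.5] turn [-0.02 -0.08  0.27] F along n 3.87 [-0.4   0.3   3.94]
rel to key (tool axes mm) [-0.5 -2.4  3.5] 
t 9.4667 shift [ 0.4  2.4 -4.5] turn [-0.02 -0.08  0.27] F along n 4.98 [-0.82  0.15  4.96]
rel to key (tool axes mm) [-0.4 -2.4  4.5]
```

```bash
python3 -m jog '[[[0,0,-10],[0,0,0],1],[[0,0,-40],[0,0,0],1],[[0,0,-80],[0,0,0],1],[[0,0,-120],[0,0,0],1],[[0,0,-160],[0,0,0],1],[[0,0,-160],[0,0,0],1],[[0,0,-160],[0,0,0],1],[[0,0,-160],[0,0,0],1]]'; python3 - <<'E'
from h import *
t=vision.capture('top')[:,:,::-1];s=vision.capture('scene')[:,:,::-1]
for n,a in(("top",t),("scene",s)):
    o=cv2.imread(f"pics/{n}0.png"); w=np.hstack([o[130:330,190:440] if n=="top" else o[130:330,110:360],a[130:330,190:440] if n=="top" else a[130:330,110:360]])
    r=w if n=="top" else np.vstack([r,w])
cv2.imwrite("pics/c.png",cv2.resize(r,None,fx=1.5,fy=1.5))
E
```

```text
time_s: 10.13
position: [0.5183, -0.1865, 0.2016]
tcp_rot: [[0.904, 0.353, 0.242], [0.341, -0.936, 0.092], [0.259, -0.0, -0.966]]
force: [-0.5, -0.1, -1.2]
opening: 0.003
```

View pics/c.png

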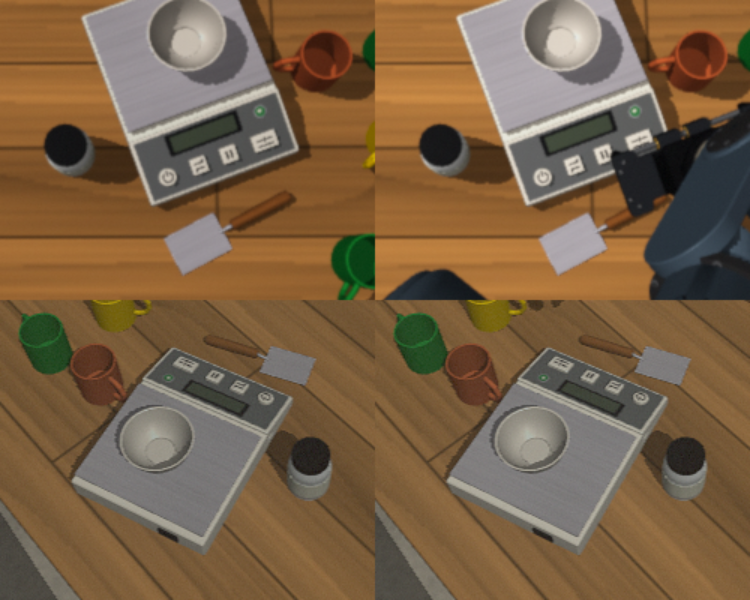

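Before and after match: scale, bowl (about (560,35) top right), jar, mug and spatula haven't moved, the keys look up, and the arm is clear.

```bash
python3 -c "
from rig import bot
print(bot.hand_in())"
```

```text
the job is handed in; nothing more can be done
None
```

I tapped power, units and tare in that order with the closed fingertips held square to the console, lifting clear after each, and handed the job in at about 10 s of the 42 s.

| Key | Peak force read at the fingertip | Fingertip below nominal key top |
|---|---|---|
| power | 5.3 N | 4.8 mm |
| units | 7.7 N | 4.8 mm |
| tare | 5.0 N | 4.5 mm |

- **Key travel:** I could not read the key joints. These forces are all above the 3.6 N at which a key registers, and all well under the 20 N limit.
- **Sideways load on units:** the fingertip landed before the arm had settled, which put about 3–4 N sideways on the key and left the tip up to 2.6 mm off centre. I saw no other contact in the picture and pressed on down.
- **Tare:** the tip was about 2.4 mm off centre along the row, within the 40 mm wide key.
- **Final pictures:** compared by eye with the start pictures, the scale, bowl, jar, mug and spatula show no visible movement. The keys look up and the arm is clear. The hand-in reported no verdict.

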